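# Gauge a glass ornament blank and sort it

## Robot

A 7-joint arm with a two-finger parallel gripper is mounted at the origin on the work surface. World frame = base frame: x ahead of the robot, y to its left, z up, the work surface at z = 0. Lengths are in m, angles in rad, forces in N, time in s.
With the tool pointing down it reaches from about 0.425 to 0.95 m from the base axis. Payload 16.7 kg.
Tool frame: the origin (TCP) lies at the very end of the fingers, on their centre line; the grasp point (between the pads) lies 19 mm behind it (r.grip_point_offset is the distance from the TCP to the grasp point, in m); z points along the fingers, y is the line along which they close (so a half turn about z gives the same grasp; the last joint's range is limited). The gripper opens to 94 mm and grips with 3 to 60 N. Pads are 16 mm wide; open, the fingers measure 119 mm over their backs; the gripper's body (75 mm by 177 mm) begins 78 mm behind the grasp point.
Start: joints at [-1.27, 0.426, 0.074, 1.606, -0.034, 1.111, -0.067], TCP at [0.293, 0.608, 0.205] pointing down, gripper open.
Joint ranges: [-2.85, 2.85], [-0.5, 2.14], [-1.23, 1.37], [0.21, 2.46], [-1.02, 4.16], [0.16, 2.05], [-2.73, 2.73]. Speed limits (rad/s): [1.89, 1.89, 2.39, 2.39, 3.01, 3.01, 3.01].

## Interface

Orientations are given as a rotation vector (axis times angle).
In Python, from bench import r, imaging gives the robot as it stands. The module is installed in compiled form; this text tells all that it offers.
- The arm moves only by the tool servo_tool, never from a script. Its argument "commands" is text: rows parted by semicolons, each of 7 numbers parted by spaces: the closure, from -1 (fully open) to 1 (shut), then the shift along the world's x, y, z in units of 0.05 m (1.0 is 0.05 m), then the turn, a rotation vector about the world's x, y, z in units of 0.15 rad (1.0 is 0.15 rad). A call has 1 to 20 rows; each row shifts and turns the commanded pose from where the row before left it; what a row does not reach is not made up. A row lasts 1/8 s, in which the tool goes at most 62.5 mm and 10.7 degrees, less where a joint would pass 70% of its speed; a pose out of reach is approached as far as the arm can. A call with a number of a shift or a turn outside -1 to 1 is refused whole. A call with a gripper value outside its range is refused whole. The fingers move at their own pace and stop on an object; "squeeze" is the grip in N (left out, the last holds). Time passes only in rows, so rows that do not move let the fingers close. It gives the time, the measured TCP pose, the force, the opening and the grip force at its end, in the units of the state.
- r.get_obs(): the state, without advancing time (a new reading comes with each control period).
- imaging.read_camera(name): name is "side" or "top"; returns (picture, depth): 384x512x3 uint8, blue, green, red; 384x512 float32, m along the optical axis (not along the pixel's ray), 0 where there is no reading.
- imaging.camera_info(name): a dict with "mtx" (3x3 intrinsics, pixels), "R" (3x3) and "t" (3): a world point X has camera coordinates R X + t. Camera axes: x right, y down, z forward; pixel columns grow to the right and rows downward; lengths in m; the calibration is good to about 2 mm. A picture is of the moment at which its call begins. camera_info takes no time and is no camera call.
- r.sign_off(): hands the job in; it is judged then, once.
The state is a dict: "time_s": time; "q": joint angles; "joint_velocities": joint speeds; "joint_efforts": joint torques, N m; "tcp_pos": TCP position; "ee_rot": TCP orientation; "force": force on the tool from outside, world axes, zero at the start; "torque": the same for the moment, N m; "grip_width": finger opening in m; "finger_force": force on a finger pad.
Only numpy, scipy, OpenCV 4.12 (cv2) and the standard library are available. Lean on these libraries where they do the work, as an engineer would, in place of code of your own. Each camera call takes 0.05 s, during which the arm holds its last target. There are 200 camera calls.

## Task

Take the straight-sided, long-necked glass blank that stands nearer the steel slot gauge and, keeping it upright, lower it gently into the middle of the gauge's slot until it either goes well down between the two bars or comes to rest on top of them. If it goes in, stand it upright in the longer compartment of the wooden tray; if it stops on the bars, stand it upright in the shorter compartment. Do not drop it, and leave the other blank standing where it is.

Things in the scene. Friction and masses are not known exactly. Their poses are not given: they have to be found in the camera images.
- blank_a: one of two upright amber glass blanks, 115 mm tall: round straight body 34 or 46 mm across (the gauge tells) up to 60 mm, with a 4 mm chamfer at the flat foot, shoulder to 72 mm, then a neck 16 mm across to the top, for gripping. 50 to 100 g. Origin: centre of the foot, z up. Either blank may be the nearer (about 0.16 m from the gauge's centre, the other 0.31 m)
- blank_b: one of two upright amber glass blanks, 115 mm tall: round straight body 34 or 46 mm across (the gauge tells) up to 60 mm, with a 4 mm chamfer at the flat foot, shoulder to 72 mm, then a neck 16 mm across to the top, for gripping. 50 to 100 g. Origin: centre of the foot, z up. Either blank may be the nearer (about 0.16 m from the gauge's centre, the other 0.31 m)
- gauge: slot gauge fixed on the bench: dark steel base 110 x 110 x 10 mm, two parallel steel bars 100 mm long (along x), 28 mm wide, tops 46 mm above the bench. Slot between them 42 mm wide, centred, floor 10 mm above the bench: a 34 mm body goes to the floor, a 46 mm one stops with its foot about 44 mm above the bench. Origin: centre of the underside; x along the slot, z up
- tray: wooden tray fixed on the bench, turned any way: 230 x 130 mm, walls and one divider 5 mm thick, 40 mm high, floor 5 mm thick. Origin: centre of the underside, x along the long side, z up. Longer compartment (blanks that go in): x -20 to +110 mm, centre x +45; shorter (blanks that do not): x -110 to -25 mm, centre x -67.5; both y -60 to +60 mm
There are look-alikes about, which are no part of the job. Leave any green look-alike of the blank_b alone.

How it is judged:
On the way:
1. the nearer blank, upright, is tried in the gauge's slot: it goes at least 18 mm down between the bars, or, if it is too thick, rests on the bars (((z of blank_a in the frame of gauge below 0.028 m and angle between blank_a's own z axis and vertical below 0.2 rad and x of blank_a in the frame of gauge between -0.045 and 0.045 m and y of blank_a in the frame of gauge between -0.012 and 0.012 m) or (z of blank_b in the frame of gauge between 0.034 and 0.052 m and angle between blank_b's own z axis and vertical below 0.2 rad and x of blank_b in the frame of gauge between -0.045 and 0.045 m and y of blank_b in the frame of gauge between -0.012 and 0.012 m and contact force between blank_b and gauge above 0.3 N))), for 0.1 s.
At the end, for the whole second after the job is handed in: The nearer blank stands on the tray floor, in the longer compartment if it goes in the gauge, in the shorter if not, upright within about 10 degrees, at rest; the other blank stands upright within 20 mm of its start, still over 0.23 m from the gauge centre (((x of blank_a in the frame of tray between -0.02 and 0.11 m and y of blank_a in the frame of tray between -0.06 and 0.06 m and z of blank_a in the frame of tray below 0.012 m and angle between each of blank_a, blank_b's own z axis and vertical below 0.17 rad and linear speed of blank_a below 0.02 m/s and horizontal distance between blank_b and gauge above 0.23 m and distance of blank_b from where it was at the start of the episode below 0.02 m) or (x of blank_b in the frame of tray between -0.11 and -0.025 m and y of blank_b in the frame of tray between -0.06 and 0.06 m and z of blank_b in the frame of tray below 0.012 m and angle between each of blank_b, blank_a's own z axis and vertical below 0.17 rad and linear speed of blank_b below 0.02 m/s and horizontal distance between blank_a and gauge above 0.23 m and distance of blank_a from where it was at the start of the episode below 0.02 m))); the robot touches nothing.
It fails at once if a blank falls freely (not held, faster than 0.7 m/s, a drop of about 25 mm) ((contact force between blank_a and the fingers below 0.02 N and linear speed of blank_a above 0.7 m/s) or (contact force between blank_b and the fingers below 0.02 N and linear speed of blank_b above 0.7 m/s)).
It fails at once if a blank is forced against the gauge with more than 40 N (contact force between any of blank_a, blank_b and gauge above 40 N).
It also fails if it takes over 48 s, if anything falls off the work surface, if the arm or the gripper's body presses on something with over 40 N, if the wrist force passes 120 N, or if a joint passes its speed limit or range.

## Working session

There is one attempt and no reset: what is moved stays moved. The work goes in short steps, Python scripts to look and compute and a tool call to move; the robot and the scene stay as the last step left them, time stands still between calls to the robot, and variables do not carry over. Pictures are saved under pics/ and viewed, at most 10 in all, crops included, and the job is handed in when it is done.

Besides the shell and the picture viewer there is one more tool, called after ">>>" as name(argument=value, ...) on one line, values as JSON. servo_tool: Moves the arm, as the interface text tells. Its arguments: {"type":"object","properties":{"commands":{"type":"string"},"squeeze":{"type":"number"}},"required":["commands"]}

```bash
mkdir -p pics
python3 - <<'E'
from bench import r, imaging
import cv2,numpy as np
for n in("top","side"):
    p,d=imaging.read_camera(n); cv2.imwrite(f"pics/{n}0.png",p); np.savez(f"{n}0.npz",p=p,d=d)
    c=imaging.camera_info(n); print(n,c["mtx"].tolist(),np.round(c["R"],3).tolist(),c["t"], -c["R"].T@c["t"])
o=r.get_obs(); print(o["time_s"],o["tcp_pos"],o["ee_rot"],o["grip_width"],r.grip_point_offset)
E
```

```text
top [[380.3268426609328, 0.0, 250.83274333593525], [0.0, 380.3268426609328, 193.9804003746548], [0.0, 0.0, 1.0]] [[-0.027, -1.0, -0.001], [-0.979, 0.027, -0.201], [0.201, -0.005, -0.98]] [0.04031813 0.50980469 0.71528781] [0.3567815  0.03003288 0.80309901]
side [[410.03289399624833, 0.0, 259.94025018778365], [0.0, 410.03289399624833, 185.34623257266733], [0.0, 0.0, 1.0]] [[0.964, -0.265, 0.006], [-0.171, -0.637, -0.752], [0.203, 0.724, -0.66]] [-0.4801034   0.13673549  0.77407224] [ 0.32867605 -0.60036745  0.61637219]
0.1 [0.29337821 0.60746028 0.20486509] [-7.00747433e-01 -3.06226907e+00  1.78508697e-03] 0.09406953526561801 0.0188
```

View pics/top0.png

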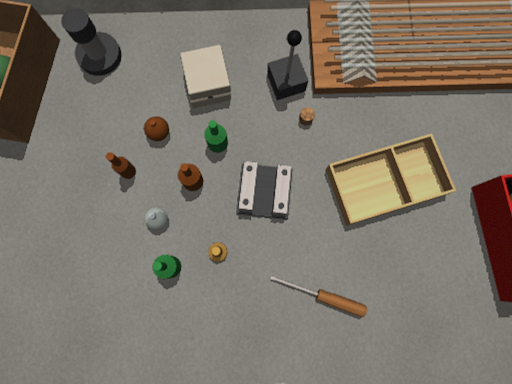

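View pics/side0.png

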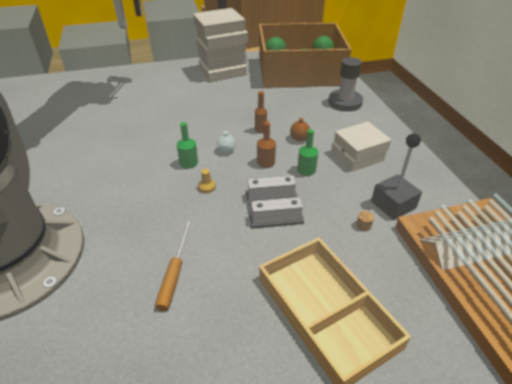

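The top view shows the gauge at about (265,190), with the nearer amber blank at (189,175) and the farther one at (122,167). The tray is at (391,180), longer compartment on the left. Green look-alikes stand at (216,137) and (166,267), and there is a round amber one at (156,128).

```bash
cat > h.py <<'E'
import numpy as np,cv2
from bench import r, imaging
def cloud(n,p=None,d=None):
    if p is None: p,d=imaging.read_camera(n)
    c=imaging.camera_info(n);v,u=np.mgrid[:384,:512]
    K=c["mtx"];X=np.stack([(u-K[0,2])/K[0,0]*d,(v-K[1,2])/K[1,1]*d,d],-1)
    W=(X-c["t"])@c["R"]
    W[d<=0]=np.nan
    return p,W
E
python3 - <<'E'
from h import *
from scipy.spatial.transform import Rotation as R
for n in("top","side"):
    z=np.load(n+"0.npz");p,W=cloud(n,z["p"],z["d"])
    hsv=cv2.cvtColor(p,cv2.COLOR_BGR2HSV)
    print(n,"bench z",np.nanmedian(W[300:340,200:260,2] if n=="top" else W[200:240,100:150,2]))
    boxes={"top":dict(near=(165,150,206,196),far=(100,145,138,185)),"side":dict(far=(250,88,275,134),near=(252,118,282,172))}[n]
    m=cv2.inRange(hsv,(3,120,30),(17,255,255))
    for k,(a,b,c,d) in boxes.items():
        q=W[b:d,a:c][m[b:d,a:c]>0]; q=q[np.isfinite(q[:,2])]
        print(k,len(q),"zmax",q[:,2].max())
        for lo,hi in((.0,.03),(.03,.06),(.075,.1),(.09,.112),(.112,.13)):
            s=q[(q[:,2]>lo)&(q[:,2]<hi)]
            if len(s):print("  ",lo,len(s),s.mean(0).round(4),np.ptp(s[:,:2],axis=0).round(4))
    # gauge: bar tops
    g=(W[...,2]>.04)&(W[...,2]<.052)
    bx={"top":(230,150,300,225),"side":(240,170,310,230)}[n]
    M=np.zeros(g.shape,np.uint8);M[bx[1]:bx[3],bx[0]:bx[2]]=g[bx[1]:bx[3],bx[0]:bx[2]]
    nl,lab,st,ce=cv2.connectedComponentsWithStats(M)
    for i in range(1,nl):
        if st[i,4]>100:
            s=W[lab==i];rc=cv2.minAreaRect((s[:,:2]*1000).astype(np.float32));print("bar",st[i,4],s.mean(0).round(4),rc)
    # tray: wall tops & walls
    bx={"top":(315,125,465,235),"side":(250,235,412,384)}[n]
    g=(W[...,2]>.033)&(W[...,2]<.046)
    M[:]=0;M[bx[1]:bx[3],bx[0]:bx[2]]=g[bx[1]:bx[3],bx[0]:bx[2]]
    nl,lab,st,ce=cv2.connectedComponentsWithStats(M,connectivity=8)
    i=1+st[1:,4].argmax();s=W[lab==i];print("tray",st[i,4],cv2.minAreaRect((s[:,:2]*1000).astype(np.float32)),s[:,2].mean())
print(R.from_rotvec(r.get_obs()["ee_rot"]).as_matrix().round(3))
E
```

```text
top bench z 0.0006906208883521664
near 504 zmax 0.11848688266629742
   0.0 55 [0.5378 0.1422 0.0173] [0.0242 0.0346]
   0.03 84 [0.5384 0.142  0.0454] [0.0282 0.0362]
   0.075 31 [0.549  0.1486 0.0877] [0.0104 0.0137]
   0.09 29 [0.549  0.1487 0.1012] [0.0104 0.0129]
   0.112 47 [0.5527 0.1508 0.1154] [0.0116 0.015 ]
far 394 zmax 0.11731603932952625
   0.0 62 [0.5694 0.2822 0.0183] [0.0204 0.023 ]
   0.03 93 [0.5698 0.2823 0.0463] [0.0227 0.0316]
   0.075 43 [0.5749 0.2876 0.0871] [0.0119 0.0133]
   0.09 40 [0.575  0.2874 0.1017] [0.0107 0.01  ]
   0.112 46 [0.5781 0.2909 0.1151] [0.0127 0.0133]
bar 656 [0.531  0.0329 0.0466] ((532.3046264648438, 32.772579193115234), (27.943880081176758, 100.447021484375), 82.1274642944336)
bar 665 [ 0.5215 -0.0362  0.0466] ((522.5703125, -36.42698669433594), (27.971647262573242, 99.92887115478516), 82.12979888916016)
tray 1305 ((542.559814453125, -265.1077880859375), (130.85501098632812, 232.5259552001953), 15.457693099975586) 0.03944087456469031
side bench z -0.00024713156872677194
far 99 zmax 0.11691428773785112
   0.03 13 [0.5787 0.2788 0.052 ] [0.0224 0.0126]
   0.112 32 [0.5607 0.197  0.1144] [0.0369 0.152 ]
near 179 zmax 0.11691428773785112
   0.03 25 [0.5593 0.1566 0.0549] [0.0542 0.1507]
   0.075 1 [0.5453 0.147  0.0751] [0. 0.]
   0.112 21 [0.5515 0.1495 0.1147] [0.0115 0.0165]
bar 472 [0.5295 0.0298 0.0453] ((531.1498413085938, 32.16167449951172), (31.61418914794922, 100.12032318115234), 82.56491088867188)
bar 559 [ 0.5203 -0.0394  0.0454] ((521.05322265625, -36.84943389892578), (31.8551082611084, 99.46733856201172), 81.65542602539062)
tray 2212 ((540.615478515625, -264.91986083984375), (131.92112731933594, 231.27235412597656), 15.547760963439941) 0.038416886716763306
[[-0.9    0.435 -0.   ]
 [ 0.435  0.9   -0.001]
 [-0.    -0.001 -1.   ]]
```

>>> servo_tool(commands="-1 0.43 -0.76 0 0 0 0;-1 0.43 -0.76 0 0 0 0;-1 0.43 -0.76 0 0 0 0;-1 0.43 -0.76 0 0 0 0;-1 0.43 -0.76 0 0 0 0;-1 0.43 -0.76 0 0 0 0;-1 0.43 -0.76 0 0 0 0;-1 0.43 -0.76 0 0 0 0;-1 0.43 -0.76 0 0 0 0;-1 0.43 -0.76 0 0 0 0;-1 0.43 -0.76 0 0 0 0;-1 0.43 -0.76 0 0 0 0;-1 0 0 0 0 0 0;-1 0 0 0 0 0 0", squeeze=15)

```text
time_s: 1.85
tcp_pos: [0.5511, 0.1522, 0.2052]
ee_rot: [-0.7, -3.062, 0.0]
force: [-0.6, -0.0, 0.3]
grip_width: 0.0938
finger_force: 0.0
```

>>> servo_tool(commands="-1 0.02 -0.04 -0.6 0 0 0;-1 0 0 -0.6 0 0 0;-1 0 0 -0.6 0 0 0;-1 0 0 -0.4 0 0 0;-1 0 0 -0.34 0 0 0;-1 0 0 0 0 0 0;-1 0 0 0 0 0 0;1 0 0 0 0 0 0;1 0 0 0 0 0 0;1 0 0 0 0 0 0;1 0 0 0 0 0 0;1 0 0 0 0 0 0;1 0 0 0 0 0 0;1 0 0 0 0 0 0;1 0 0 0 0 0 0", squeeze=15)

```text
time_s: 3.72
tcp_pos: [0.5525, 0.1498, 0.0784]
ee_rot: [-0.701, -3.062, 0.0]
force: [0.1, 0.1, 0.9]
grip_width: 0.0175
finger_force: 0.1
```

>>> servo_tool(commands="1 0 0 0 0 0 0;1 0 0 0 0 0 0;1 0 0 0 0 0 0;1 0 0 0 0 0 0")

```text
time_s: 4.22
tcp_pos: [0.5525, 0.1498, 0.0785]
ee_rot: [-0.701, -3.062, 0.0]
force: [-0.4, 1.5, 0.1]
grip_width: 0.0151
finger_force: 15.0
```

>>> servo_tool(commands="1 0 0 -0 0 0 0;1 0 0 0.2 0 0 0;1 0 0 0.4 0 0 0;1 0 0 0.4 0 0 0;1 0 0 0.4 0 0 0;1 0 0 0.4 0 0 0;1 -0.05 -0.3 0 0 0 0;1 -0.09 -0.54 0 0 0 0;1 -0.09 -0.54 0 0 0 0;1 -0.09 -0.54 0 0 0 0;1 -0.09 -0.54 0 0 0 0;1 -0.05 -0.4 0 0 0 0;1 -0.05 -0.18 0 0 0 0;1 0 0 0 0 0 0;1 0 0 0 0 0 0;1 0 0 0 0 0 0")

```text
time_s: 6.22
tcp_pos: [0.5271, -0.0015, 0.1684]
ee_rot: [-0.699, -3.063, -0.0]
force: [-0.4, 0.3, -0.3]
grip_width: 0.0152
finger_force: 15.0
```

Run:
```python
from h import *
from scipy.spatial.transform import Rotation as R
o=r.get_obs();print(o["tcp_pos"],o["grip_width"],o["finger_force"],o["force"])
for n in("top","side"):
    p,W=cloud(n);cv2.imwrite(f"pics/{n}1.png",p)
    hsv=cv2.cvtColor(p,cv2.COLOR_BGR2HSV);m=cv2.inRange(hsv,(3,120,30),(17,255,255))>0
    t=o["tcp_pos"];m&=(abs(W[...,0]-t[0])<.05)&(abs(W[...,1]-t[1])<.05)&(W[...,2]>.06)
    q=W[m];print(n,len(q))
    for lo in np.arange(.06,.2,.01):
        s=q[(q[:,2]>lo)&(q[:,2]<lo+.01)]
        if len(s)>4:print(lo.round(2),len(s),s.mean(0).round(4),s.min(0).round(4),s.max(0).round(4))
t=cv2.imread("pics/top1.png")[120:240,190:330];s=cv2.imread("pics/side1.png")[90:240,200:350]
cv2.imwrite("pics/c1.png",np.hstack([cv2.resize(t,(400,400*120//140)),cv2.resize(s,(400,342))]))
```

```text
[ 0.52706204 -0.00145418  0.16839149] 0.015200241852684397 14.999939203262329 [-0.42078522  0.27907736 -0.26320581]
top 0
side 236
0.14 26 [ 0.5268 -0.0207  0.1485] [ 0.5059 -0.0243  0.1447] [ 0.5441 -0.0104  0.15  ]
0.15 181 [ 0.5239 -0.0133  0.1546] [ 0.5055 -0.0259  0.15  ] [0.5459 0.0072 0.1599]
0.16 28 [ 0.5242 -0.0078  0.1613] [ 0.5152 -0.0122  0.16  ] [0.5366 0.0008 0.164 ]
```

View pics/c1.png

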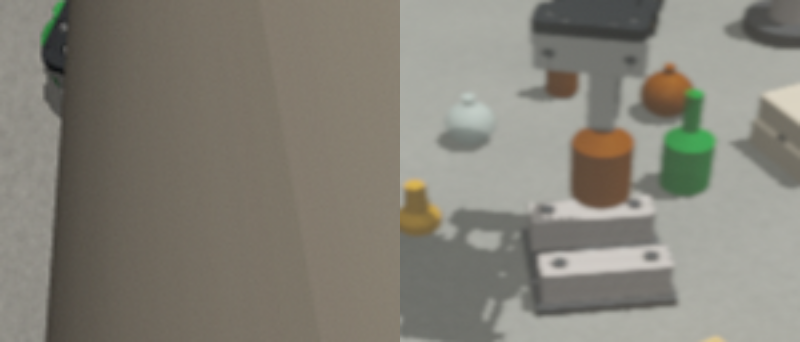

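The side view shows the blank upright above the slot, at about (200,165) in the right half of the crop. Arm occludes the top view.

>>> servo_tool(commands="1 0 0 -0.2 0 0 0;1 0 0 -0.2 0 0 0;1 0 0 -0.2 0 0 0;1 0 0 -0.1 0 0 0;1 0 0 -0.04 0 0 0;1 0 0 -0.04 0 0 0;1 0 0 0 0 0 0;1 0 0 0 0 0 0")

```text
time_s: 7.32
tcp_pos: [0.5271, -0.0022, 0.1297]
ee_rot: [0.701, 3.062, 0.0]
force: [-0.7, -0.1, -0.1]
grip_width: 0.015
finger_force: 15.0
```

>>> servo_tool(commands="1 0 0 -0.02 0 0 0;1 0 0 -0.02 0 0 0;1 0 0 -0.02 0 0 0;1 0 0 -0.02 0 0 0;1 0 0 0 0 0 0")

```text
time_s: 7.95
tcp_pos: [0.5269, -0.0022, 0.1254]
ee_rot: [-0.701, -3.062, 0.0]
force: [0.2, -0.0, -0.1]
grip_width: 0.0149
finger_force: 15.0
```

>>> servo_tool(commands="1 0 0 -0.02 0 0 0;1 0 0 -0.01 0 0 0;1 0 0 0 0 0 0")

```text
time_s: 8.32
tcp_pos: [0.5269, -0.0022, 0.1239]
ee_rot: [-0.701, -3.062, 0.0]
force: [-0.3, 0.0, -1.0]
grip_width: 0.0149
finger_force: 15.0
```

>>> servo_tool(commands="1 0 0 -0.02 0 0 0;1 0 0 0 0 0 0")

```text
time_s: 8.57
tcp_pos: [0.5269, -0.0022, 0.1229]
ee_rot: [-0.701, -3.062, 0.0]
force: [0.2, -0.8, -0.7]
grip_width: 0.015
finger_force: 15.0
```

>>> servo_tool(commands="1 0 0 -0.02 0 0 0;1 0 0 0 0 0 0")

```text
time_s: 8.82
tcp_pos: [0.527, -0.0022, 0.1219]
ee_rot: [-0.701, -3.062, 0.0]
force: [0.1, 0.8, -1.2]
grip_width: 0.0154
finger_force: 15.0
```

>>> servo_tool(commands="1 0 0 -0.02 0 0 0;1 0 0 0 0 0 0")

```text
time_s: 9.07
tcp_pos: [0.5271, -0.002, 0.121]
ee_rot: [0.7, 3.062, 0.0]
force: [0.1, 1.0, 1.1]
grip_width: 0.0149
finger_force: 15.0
```

>>> servo_tool(commands="1 0 0 -0.02 0 0 0;1 0 0 0 0 0 0")

```text
time_s: 9.32
tcp_pos: [0.5275, -0.002, 0.1204]
ee_rot: [0.7, 3.062, 0.001]
force: [-1.7, 1.0, 8.3]
grip_width: 0.0154
finger_force: 15.0
```

>>> servo_tool(commands="1 0 0 -0.02 0 0 0;1 0 0 0 0 0 0")

```text
time_s: 9.57
tcp_pos: [0.5279, -0.0021, 0.1199]
ee_rot: [0.7, 3.061, 0.001]
force: [-0.3, 0.3, 14.1]
grip_width: 0.015
finger_force: 15.0
```

Run:
```python
from h import *
o=r.get_obs();print(o["tcp_pos"],o["force"],o["torque"])
p,W=cloud("side");q,_=cloud("top")
cv2.imwrite("pics/c2.png",cv2.resize(p[90:240,200:350],(600,600)))
```

```text
[ 0.52794668 -0.00206232  0.11988359] [-0.3356032   0.28819534 14.12774743] [ 0.34483919  0.2994737  -0.0098479 ]
```

View pics/c2.png

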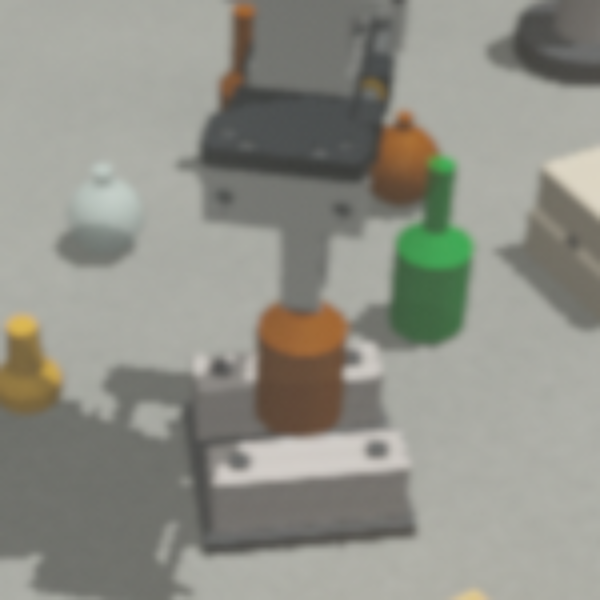

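The picture shows the blank upright on the bars, its lower edge at about (300,430). The body is about 88 px wide against about 192 px per 100 mm at the bars, so about 45 mm. With 14 N of contact and the foot near 43 mm, it is the thick blank and belongs in the shorter compartment.

>>> servo_tool(commands="1 0 0 0.1 0 0 0;1 0 0 0.3 0 0 0;1 0 0 0.4 0 0 0;1 0 0 0.4 0 0 0;1 0.03 -0.3 0 0 0 0;1 0.06 -0.6 0 0 0 0;1 0.06 -0.6 0 0 0 0;1 0.06 -0.6 0 0 0 0;1 0.06 -0.6 0 0 0 0;1 0.06 -0.6 0 0 0 0;1 0.06 -0.6 0 0 0 0;1 0.06 -0.6 0 0 0 0;1 0.06 -0.6 0 0 0 0;1 0.06 -0.6 0 0 0 0;1 0.06 -0.6 0 0 0 0;1 0.03 -0.26 0 0 0 0;1 0 0 0 0 0 0;1 0 0 0 0 0 0;1 0 0 0 0 0 0")

```text
time_s: 12.05
tcp_pos: [0.5602, -0.3291, 0.179]
ee_rot: [0.699, 3.063, 0.001]
force: [-0.7, 0.3, -0.4]
grip_width: 0.0152
finger_force: 15.0
```

Run:
```python
from h import *
o=r.get_obs();print(o["tcp_pos"],o["grip_width"],o["force"])
p,W=cloud("side");q,_=cloud("top")
cv2.imwrite("pics/c3.png",np.hstack([cv2.resize(q[110:250,300:480],(400,311)),cv2.resize(p[134:384,232:512],(400,357))[:311]]))
```

```text
[ 0.56024924 -0.32905879  0.17904203] 0.015161001484305252 [-0.71270319  0.3308419  -0.3877924 ]
```

View pics/c3.png

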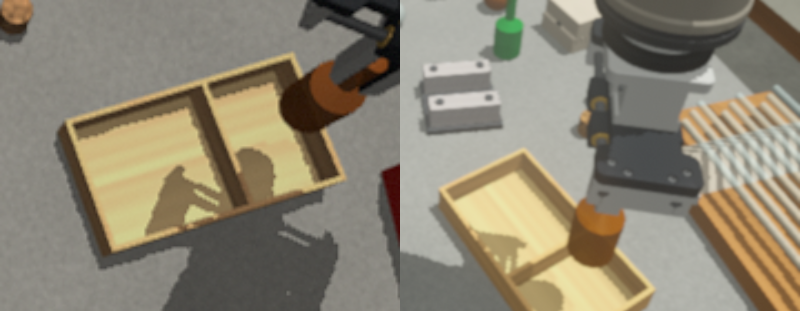

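Both views show the blank held upright over the shorter compartment, at about (310,105) in the left half and (597,235) in the right half.

>>> servo_tool(commands="1 0 0 -0.2 0 0 0;1 0 0 -0.4 0 0 0;1 0 0 -0.4 0 0 0;1 0 0 -0.4 0 0 0;1 0 0 -0.2 0 0 0;1 0 0 -0.1 0 0 0;1 0 0 -0.06 0 0 0;1 0 0 -0.04 0 0 0;1 0 0 -0.04 0 0 0;1 0 0 0 0 0 0;1 0 0 0 0 0 0")

```text
time_s: 13.52
tcp_pos: [0.5601, -0.3302, 0.0871]
ee_rot: [0.701, 3.062, -0.0]
force: [0.3, 0.3, 0.7]
grip_width: 0.0152
finger_force: 15.0
```

>>> servo_tool(commands="1 0 0 -0.02 0 0 0;1 0 0 -0.02 0 0 0;1 0 0 0 0 0 0")

```text
time_s: 13.9
tcp_pos: [0.5599, -0.3301, 0.0849]
ee_rot: [-0.701, -3.062, -0.0]
force: [-1.3, -0.0, -0.4]
grip_width: 0.0156
finger_force: 15.0
```

>>> servo_tool(commands="1 0 0 -0.02 0 0 0;1 0 0 0 0 0 0")

```text
time_s: 14.15
tcp_pos: [0.5599, -0.3301, 0.0839]
ee_rot: [-0.701, -3.062, 0.0]
force: [0.5, 0.2, -0.4]
grip_width: 0.015
finger_force: 15.0
```

>>> servo_tool(commands="1 0 0 -0.02 0 0 0;1 0 0 0 0 0 0")

```text
time_s: 14.4
tcp_pos: [0.56, -0.3302, 0.083]
ee_rot: [0.701, 3.062, -0.0]
force: [0.0, -0.4, -0.3]
grip_width: 0.0153
finger_force: 15.0
```

>>> servo_tool(commands="1 0 0 -0.02 0 0 0;1 0 0 0 0 0 0")

```text
time_s: 14.65
tcp_pos: [0.5604, -0.3305, 0.0829]
ee_rot: [0.701, 3.061, -0.0]
force: [-2.9, 1.7, 11.6]
grip_width: 0.0151
finger_force: 15.0
```

>>> servo_tool(commands="1 0 0 0.01 0 0 0;1 0 0 0 0 0 0;-0.3 0 0 0 0 0 0;-0.3 0 0 0 0 0 0;-0.3 0 0 0 0 0 0;-0.3 0 0 0 0 0 0;-0.3 0 0 0 0 0 0;-0.3 0 0 0 0 0 0;-0.3 0 0 0 0 0 0;-0.3 0 0 0 0 0 0")

```text
time_s: 15.9
tcp_pos: [0.56, -0.3302, 0.0825]
ee_rot: [-0.701, -3.062, 0.0]
force: [-0.5, -1.0, -0.2]
grip_width: 0.0609
finger_force: 0.0
```

>>> servo_tool(commands="-0.3 0 0 0.2 0 0 0;-0.3 0 0 0.4 0 0 0;-0.3 0 0 0.6 0 0 0;-0.3 0 0 0.6 0 0 0;-0.3 0 0 0.6 0 0 0;-0.3 -0.3 0 0.6 0 0 0;-0.3 -0.6 0 0 0 0 0;-0.3 -0.6 0 0 0 0 0;-0.3 -0.3 0 0 0 0 0;-0.3 0 0 0 0 0 0;-0.3 0 0 0 0 0 0")

```text
time_s: 17.27
tcp_pos: [0.4711, -0.33, 0.2327]
ee_rot: [0.699, 3.062, -0.0]
force: [-0.1, 0.2, -0.1]
grip_width: 0.0612
finger_force: 0.0
```

Run:
```python
from h import *
o=r.get_obs();print(o["time_s"],o["tcp_pos"],o["grip_width"],o["force"])
for n in("top","side"):
    p,W=cloud(n);cv2.imwrite(f"pics/{n}4.png",p)
    m=cv2.inRange(cv2.cvtColor(p,cv2.COLOR_BGR2HSV),(3,120,30),(17,255,255))>0
    for k,c in(("placed",(.56,-.33)),("far",(.578,.291))):
        for lo,hi in((.075,.108),(.109,.125)):
            s=W[m&(np.hypot(W[...,0]-c[0],W[...,1]-c[1])<.04)&(W[...,2]>lo)&(W[...,2]<hi)]
            if len(s):print(n,k,lo,len(s),s.mean(0).round(4))
```

```text
17.275 [ 0.47108437 -0.32998067  0.23273296] 0.061183015868654995 [-0.12707368  0.17065048 -0.06821086]
top placed 0.075 110 [ 0.558  -0.325   0.0872]
top placed 0.109 78 [ 0.5591 -0.328   0.1182]
top far 0.075 58 [0.575  0.2873 0.091 ]
top far 0.109 53 [0.5777 0.2904 0.1146]
side placed 0.075 188 [ 0.5555 -0.3349  0.0891]
side placed 0.109 138 [ 0.5577 -0.3323  0.1174]
side far 0.109 11 [0.5782 0.2873 0.1143]
```

View pics/side4.png

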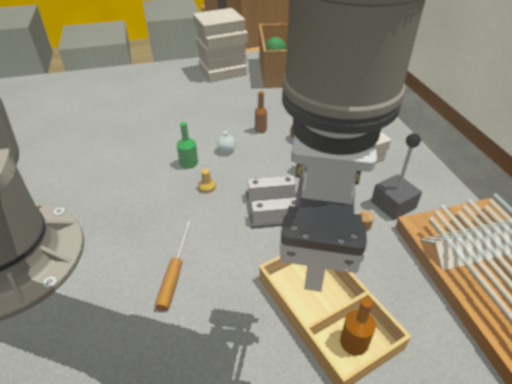

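View pics/top4.png

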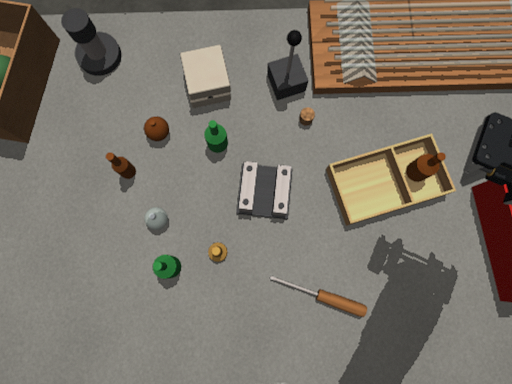

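Both views show the blank upright in the shorter compartment: (358,330) in the side view, (425,167) in the top view. The other blank is unmoved at (122,167) in the top view, and the gripper is clear.

```bash
python3 -c "
from bench import r
print(r.sign_off())"
```

```text
the job is handed in; nothing more can be done
None
```

The nearer blank stopped on the gauge bars (46 mm body), so I stood it upright in the tray's shorter compartment; the other blank is unmoved and the job is handed in, with no verdict shown.

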